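# Hold a nebuliser case inside a guarded reader

### The job

Pick up the clear nebuliser case and pass one end, straight and level, through the window in the guard plate of the reader, then press the sprung plunger inside fully home with its tip. Finish still gripping the case and holding it steady there with the plunger pressed in; do not let go, and leave the other things on the freezer where they are.

Things in the scene. Friction and masses are not known exactly. Their poses are not given: they have to be found in the camera images.
- nebuliser_case: Loose slim clear plastic case with a spare glass nebuliser, light blue lower half, a plain bar 24 mm wide (its x), 110 mm long (its y) and 21 mm high (its z), about 30 g, lying flat on the freezer lid. Origin: centre of its underside. Either end may go first.
- case_mid (a point): Middle of the nebuliser case, 10.5 mm above the centre of its underside, axes as the case.
- reader: Fixed guarded reader on the freezer lid: an upright white metal guard plate 110 mm wide (its y), 95 mm high and 6 mm thick, facing the robot, with a clear hood and a grey block behind it, 115 mm deep in all. Origin: on the lid under the middle of the window, in the mid-plane of the guard plate. Its x leads inward through the window, away from the robot; z is up.
- window (a point): Centre of the window in the guard plate, 55 mm above the lid, in the plate's mid-plane, axes as the reader (x inward). The opening is 28 mm wide (y) and 25 mm high (z), that is 2 mm clearance to each side of the case when that lies flat; its rim is a rounded steel bead of 4 mm radius (8 mm thick along x), and nothing stands in front of the plate.
- plunger (a joint): Sprung black plunger (disc of 16 mm diameter) on the window's axis inside the reader. Its face stands 40 mm inward of the window centre at value 0; value in m grows as it is pushed inward, to its hard stop at 0.010 (face 50 mm inward). The spring pushes back with 3 N at 0 and 6 N at 0.010.
- spare_hexkeys: Bystander: red hex key holder, 26x88x22 mm, lying flat. Origin: centre of its underside.
- vial: Bystander: amber vial with black screw cap, 27 mm diameter, 58 mm high. Origin: centre of its underside.
- petri_stack: Bystander: clear stack of Petri dishes, 62 mm diameter, 30 mm high. Origin: centre of its underside.

How it is judged:
On the way, in this order (a step that is already met when the one before it is completed fails the run):
1. the case is gripped and lifted clear of the freezer lid (height (world z) of case_mid above 0.03 m and contact force between the fingers and nebuliser_case above 1 N), for 0.1 s.
2. the leading end of the case is through the guard window (x of case_mid in the frame of window between -0.045 and 0 m and y of case_mid in the frame of window between -0.008 and 0.008 m and z of case_mid in the frame of window between -0.008 and 0.008 m and angle between the y axis of nebuliser_case and the x axis of window, either way round below 0.15 rad), for 0.05 s.
3. the case holds the plunger pressed in (value of joint plunger above 0.0075 m and contact force between nebuliser_case and reader above 2 N), for 0.5 s.
At the end, for the whole second after the job is handed in: Still gripped (over 1 N), the case sticks through the window within 5 mm of its axis sideways and in height and 0.15 rad in direction, its middle 0 to 12 mm outside the window plane, at rest (under 10 mm/s), pressing the plunger in by over 7.5 of 10 mm with over 2 N (all of step 3 and contact force between the fingers and nebuliser_case above 1 N and x of case_mid in the frame of window between -0.012 and 0 m and y of case_mid in the frame of window between -0.005 and 0.005 m and z of case_mid in the frame of window between -0.005 and 0.005 m and angle between the y axis of nebuliser_case and the x axis of window, either way round below 0.15 rad and linear speed of nebuliser_case below 0.01 m/s); the arm keeps its last pose, push and grip.
It fails at once if a bystander is shifted more than 20 mm (distance of any of spare_hexkeys, vial, petri_stack from where it was at the start of the episode above 0.02 m).
It also fails if it takes over 48 s, if anything falls off the work surface, if the arm or the gripper's body presses on something with over 40 N, if the wrist force passes 120 N, or if a joint passes its speed limit or range.

### The arm

A 6-joint arm with a two-finger parallel gripper is mounted at the origin on a cart in front of the work surface, level with it; the furniture and walls round the work are solid. World frame = base frame: x ahead of the robot, y to its left, z up, the work surface at z = 0. Lengths are in m, angles in rad, forces in N, time in s.
With the tool pointing down it reaches from about 0.3 to 0.775 m from the base axis. Payload 14.6 kg.
Tool frame: the origin (TCP) lies on the centre line of the jaws, within the pads' length; the fingertips stand 19 mm ahead of it and the grasp point (between the pads) is the TCP; y points along the fingers, x is the direction in which the jaws open and shut, and the axes are right-handed (so a half turn about y gives the same grasp; the last joint's range is limited). The gripper opens to 94 mm and grips with 3 to 60 N. Pads are 16 mm wide; open, the fingers measure 119 mm over their backs; the gripper's body (75 mm by 177 mm) begins 78 mm behind the grasp point.
Start: joints at [1.207, 0.3, 1.521, -0, 1.321, -0.067], TCP at [0.161, 0.526, 0.224] pointing down, gripper open.
Joint ranges: [-3.03, 3.03], [-0.79, 2.21], [0.23, 2.52], [-1.04, 4.18], [0, 3.07], [-2.55, 2.55]. Speed limits (rad/s): [2.22, 2.22, 2.57, 3.14, 3.14, 3.14].

### API

Orientations are given as [roll, pitch, yaw] about the fixed x, y, z axes, in that order (R = Rz(yaw) Ry(pitch) Rx(roll)).
In Python, from station import get_obs, cams, workorder gives the robot as it stands.
- The arm moves only by the shell command python3 -m handwheel 'ROWS' [FORCE]. ROWS is JSON, a list of rows, each an object of numbers: "fingers": the opening, from -1 (shut) to 1 (fully open); "x", "y", "z": the shift along the tool's x, y, z in m; "spin": the turn about the tool's y in degrees. In form: [{"fingers": .., "x": .., "y": .., "z": .., "spin": ..}, ...]. A call has exactly 10 rows; each row is the pose to reach, as a shift and turn from the pose commanded when the call began, along the tool's axes at that moment; what a row does not reach only later rows make up. A row lasts 1/10 s, in which the tool goes at most 50 mm and 8.59 degrees, less where a joint would pass 70% of its speed; a pose out of reach is approached as far as the arm can. A call with a gripper value outside its range is refused whole. The fingers move at their own pace and stop on an object; FORCE is the grip in N (left out, the last holds). Time passes only in rows, so rows that repeat a pose let the fingers close, or fill a call up. It gives the time, the measured TCP pose, the force and the opening at its end, in the units of the state.
- get_obs(): the state, without advancing time (a new reading comes with each control period).
- cams.camera(name): name is "scene" or "top" or "wrist"; returns (picture, depth): 400x640x3 uint8, red, green, blue; 400x640 float32, m along the optical axis (not along the pixel's ray), 0 where there is no reading.
- cams.get_calibration(name): a dict with "fx", "fy", "cx", "cy" (pixels), "dist" ([k1, k2, p1, p2, k3] as OpenCV has them; the pictures are not rectified), "view" (4x4, takes a point from world to camera coordinates). Camera axes: x right, y down, z forward; pixel columns grow to the right and rows downward; lengths in m; the calibration is good to about 2 mm. A picture is of the moment at which its call begins: read the wrist's pose just before it. get_calibration takes no time and is no camera call; for the wrist camera it gives the pose at the moment of the call.
- workorder.hand_in(): hands the job in, once; it reports no verdict.
The state is a dict: "time_s": time; "qpos": joint angles; "joint_vel": joint speeds; "tau": joint torques, N m; "ee_pos": TCP position; "eef_rot": TCP orientation; "force": force on the tool from outside, world axes, zero at the start; "moment": the same for the moment, N m; "grip_width": finger opening in m.
Only numpy, scipy, OpenCV 4.12 (cv2) and the standard library are available. Lean on these libraries where they do the work, as an engineer would, in place of code of your own. Each camera call takes 0.05 s, during which the arm holds its last target. There are 200 camera calls.

## Working session

There is one attempt and no reset: what is moved stays moved. The work goes in short steps, Python scripts to look and compute and a shell command to move; the robot and the scene stay as the last step left them, time stands still between calls to the robot, and variables do not carry over. Pictures are saved under pics/ and viewed, about 8 in all and at most 12, crops included, and the job is handed in when it is done.

```bash
mkdir -p pics; python3 - <<'E'
from station import get_obs,cams
import cv2,numpy as np
o=get_obs();print({k:np.round(v,3).tolist() for k,v in o.items()})
for n in ("scene","top"):
    p,d=cams.camera(n);c=cams.get_calibration(n);print(n,c)
    cv2.imwrite(f"pics/{n}0.png",p[:,:,::-1]);np.savez(f"{n}0.npz",p=p,d=d,**{k:np.array(v) for k,v in c.items()})
E
```

```text
{'time_s': 0.0, 'qpos': [1.207, 0.3, 1.522, 0.0, 1.321, -0.067], 'joint_vel': [-0.0, -0.0, -0.0, 0.002, 0.0, -0.0], 'tau': [-0.002, -53.179, -35.273, 0.071, 0.024, -0.0], 'ee_pos': [0.161, 0.526, 0.224], 'eef_rot': [-1.571, 0.001, 1.274], 'force': [0.563, -0.292, -0.099], 'moment': [-0.05, 0.0, 0.055], 'grip_width': 0.094}
scene {'fx': 453.6639174188003, 'fy': 453.6639174188003, 'cx': 312.4805064561787, 'cy': 202.0218967960299, 'dist': array([-0.05262428,  0.        ,  0.        ,  0.        ,  0.        ]), 'view': array([[-0.91534183,  0.40202728, -0.02287801,  0.53184616],
       [ 0.22240923,  0.45738781, -0.86100553, -0.008742  ],
       [-0.33568359, -0.79320266, -0.50808078,  1.01190961],
       [ 0.        ,  0.        ,  0.        ,  1.        ]])}
top {'fx': 365.2673598089059, 'fy': 365.2673598089059, 'cx': 311.15141771869884, 'cy': 198.75844886132296, 'dist': array([-0.06121384,  0.        ,  0.        ,  0.        ,  0.        ]), 'view': array([[-0.03050917, -0.99940047,  0.01636709, -0.16314042],
       [-0.99825541,  0.02963791, -0.05106601,  0.50909214],
       [ 0.0505503 , -0.01789652, -0.99856116,  0.90656813],
       [ 0.        ,  0.        ,  0.        ,  1.        ]])}
```

View pics/scene0.png

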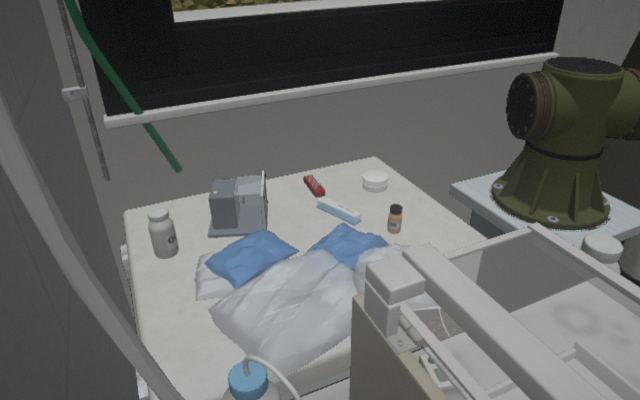

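View pics/top0.png

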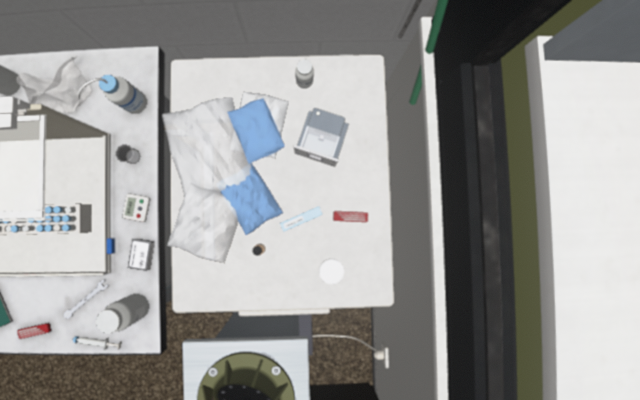

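The scene shows the reader at about (240,205), the case at (338,210), hex keys at (314,186), the vial at (395,218) and the Petri stack at (375,181). In the top view the case is at (301,218), the reader at (322,135), the hex keys at (350,216), the vial at (259,250) and the Petri stack at (331,271).

```bash
cat > h.py <<'E'
import numpy as np,cv2
def load(n):
    z=np.load(n);return {k:z[k] for k in z.files}
def K(c): return np.array([[c['fx'],0,c['cx']],[0,c['fy'],c['cy']],[0,0,1.]])
def cloud(c):
    h,w=c['d'].shape;u,v=np.meshgrid(np.arange(w),np.arange(h))
    n=cv2.undistortPoints(np.stack([u,v],-1).reshape(-1,1,2).astype(float),K(c),c['dist'])[:,0].reshape(h,w,2)
    P=np.concatenate([n,np.ones((h,w,1))],-1)*c['d'][...,None]
    V=c['view'];return (P-V[:3,3])@V[:3,:3]
def onplane(c,uv,z):
    n=cv2.undistortPoints(np.array(uv,float).reshape(-1,1,2),K(c),c['dist'])[:,0]
    V=c['view'];r=np.c_[n,np.ones(len(n))]@V[:3,:3];o=-V[:3,:3].T@V[:3,3]
    return o+r*((z-o[2])/r[:,2])[:,None]
def proj(c,P):
    V=c['view'];return cv2.projectPoints(np.array(P,float).reshape(-1,1,3),cv2.Rodrigues(V[:3,:3])[0],V[:3,3],K(c),c['dist'])[0][:,0]
E
python3 - <<'E'
from h import *
t=load("top0.npz");s=load("scene0.npz")
np.set_printoptions(precision=4,suppress=True)
C=cloud(t);S=cloud(s)
a=cv2.resize(t['p'][95:290,240:375],None,fx=4,fy=4,interpolation=2)[:600]
b=cv2.resize(s['p'][160:245,195:275],None,fx=3.2,fy=3.2,interpolation=2)
im=np.zeros((600,800,3),np.uint8);im[:a.shape[0],:min(540,a.shape[1])]=a[:,:540];im[:b.shape[0],540:540+b.shape[1]]=b[:,:260]
cv2.imwrite("pics/crop1.png",im[:,:,::-1])
for nm,c,CC,box in (("top",t,C,(195,240,275,328)),("scene",s,S,(190,230,305,370))):
    y0,y1,x0,x1=box;p=c['p'].astype(int)
    m=np.zeros(p.shape[:2],np.uint8);hh=CC[...,2]
    m[y0:y1,x0:x1]=((p[...,2]-p[...,0]>18)&(hh>-.01)&(hh<.04))[y0:y1,x0:x1]
    k,l,st,ce=cv2.connectedComponentsWithStats(m);i=1+st[1:,4].argmax();m=(l==i)
    print(nm,"case px",st[i],"z med",np.median(hh[m]))
    ct=max(cv2.findContours(m.astype(np.uint8),0,1)[0],key=len)
    w=onplane(c,ct.reshape(-1,2),.012)
    r=cv2.minAreaRect((w[:,:2]*1000).astype(np.float32));print("rect mm",r,"pts",cv2.boxPoints(r).ravel())
# reader from heights in the top
for nm,c,CC,(y0,y1,x0,x1) in (("top",t,C,(100,172,285,355)),("scene",s,S,(165,245,200,275))):
    P=CC[y0:y1,x0:x1].reshape(-1,3)
    for lo,hi in ((.085,.1),(.03,.085)):
        q=P[(P[:,2]>lo)&(P[:,2]<hi)]
        r=cv2.minAreaRect((q[:,:2]*1000).astype(np.float32));print(nm,lo,len(q),r,cv2.boxPoints(r).ravel())
P=C; lid=C[170:200,300:370,2];print("lid",np.median(lid))
E
```

```text
top case px [280 207  42  24 275] z med 0.02055923643835865
rect mm ((455.41912841796875, -150.94406127929688), (23.99213409423828, 106.86560821533203), 21.734111785888672) pts [ 424.4897 -105.7518  464.062  -205.0206  486.3486 -196.1363  446.7762
  -96.8675]
scene case px [317 203  44  22 321] z med 0.00880024625297019
rect mm ((462.5588073730469, -134.20492553710938), (25.681926727294922, 109.49797821044922), 20.893083572387695) pts [ 431.0373  -87.6352  470.087  -189.9334  494.0803 -180.7746  455.0306
  -78.4764]
top 0.085 1550 ((652.6282348632812, -208.08297729492188), (107.7452163696289, 107.28926086425781), 70.05818939208984) [ 583.826  -240.429   684.6823 -277.0217  721.4304 -175.7369  620.5742
 -139.1443]
top 0.03 172 ((653.6376953125, -206.64991760253906), (108.27926635742188, 107.81974792480469), 71.79013061523438) [ 585.5092 -241.2314  687.9291 -274.9249  721.7662 -172.0685  619.3463
 -138.3749]
scene 0.085 893 ((654.021728515625, -203.62986755371094), (109.548583984375, 108.3835678100586), 70.23419952392578) [ 584.4994 -236.8506  686.4973 -273.5034  723.5441 -170.4091  621.5461
 -133.7563]
scene 0.03 1999 ((667.0263671875, -150.78936767578125), (213.08775329589844, 118.060791015625), 76.30382537841797) [ 584.4478 -240.3268  699.1515 -268.2805  749.605   -61.2519  634.9012
  -33.2982]
lid 0.0005389024333611085
```

View pics/crop1.png

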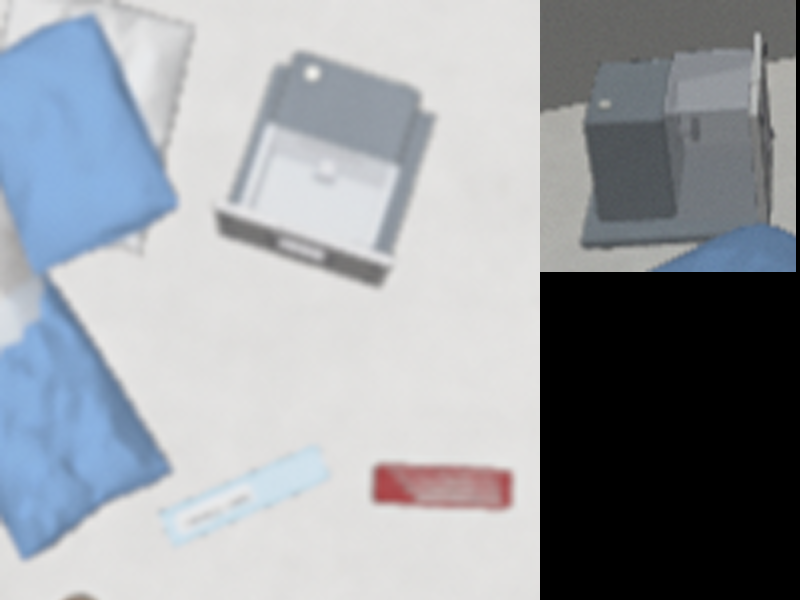

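The crop shows the case lying about 48° off the reader's axis, with the guard plate facing the robot and the window near its middle. Next I check heights along the way and work out the first move.

```bash
cat >> h.py <<'E'
def totool(R,d): return np.round(np.asarray(R).T@np.asarray(d),4)
def Rof(o):
    from scipy.spatial.transform import Rotation as Ro
    return Ro.from_euler('xyz',o['eef_rot']).as_matrix()
E
python3 - <<'E'
from h import *
from station import get_obs
for n in("top0","scene0"):
    c=load(n+".npz");C=cloud(c).reshape(-1,3);C=C[(c['d'].ravel()>0)]
    for s in np.linspace(0,1,8):
        a=np.array([.161,.526])*(1-s)+np.array([.40,-.14])*s
        q=C[np.hypot(*(C[:,:2]-a).T)<.13]
        print(n,a.round(2),len(q),np.round(np.percentile(q[:,2],[50,99.5]),3) if len(q) else '')
o=get_obs();R=Rof(o);print(R.round(3))
print(totool(R,np.array([.40,-.14,.26])-o['ee_pos']))
E
```

```text
top0 [0.16 0.53] 5222 [-0.014  0.008]
top0 [0.2  0.43] 5648 [-0.014  0.007]
top0 [0.23 0.34] 7860 [-0.014  0.138]
top0 [0.26 0.24] 7144 [-0.012  0.138]
top0 [0.3  0.15] 6964 [0.001 0.136]
top0 [0.33 0.05] 7907 [0.001 0.058]
top0 [ 0.37 -0.04] 8379 [0.001 0.058]
top0 [ 0.4  -0.14] 8280 [0.001 0.058]
scene0 [0.16 0.53] 0 
scene0 [0.2  0.43] 30 [0.099 0.102]
scene0 [0.23 0.34] 1046 [0.132 0.135]
scene0 [0.26 0.24] 1046 [0.132 0.135]
scene0 [0.3  0.15] 818 [-0.001  0.134]
scene0 [0.33 0.05] 3326 [-0.001  0.055]
scene0 [ 0.37 -0.04] 5379 [-0.001  0.055]
scene0 [ 0.4  -0.14] 5613 [-0.002  0.055]
[[ 0.292 -0.    -0.956]
 [ 0.956 -0.001  0.292]
 [-0.001 -1.     0.   ]]
[-0.5667 -0.0355 -0.4235]
```

```bash
python3 -m handwheel '[{"fingers":0.3,"x":-0.03,"y":-0.036,"z":-0.022,"spin":5},{"fingers":0.3,"x":-0.067,"y":-0.036,"z":-0.05,"spin":10},{"fingers":0.3,"x":-0.104,"y":-0.036,"z":-0.077,"spin":15},{"fingers":0.3,"x":-0.141,"y":-0.036,"z":-0.105,"spin":20},{"fingers":0.3,"x":-0.178,"y":-0.036,"z":-0.132,"spin":25},{"fingers":0.3,"x":-0.215,"y":-0.036,"z":-0.16,"spin":30},{"fingers":0.3,"x":-0.252,"y":-0.036,"z":-0.187,"spin":35},{"fingers":0.3,"x":-0.289,"y":-0.036,"z":-0.215,"spin":40},{"fingers":0.3,"x":-0.326,"y":-0.036,"z":-0.243,"spin":45},{"fingers":0.3,"x":-0.363,"y":-0.036,"z":-0.27,"spin":51}]'
python3 - <<'E'
from h import *
from station import get_obs
o=get_obs();R=Rof(o);print(R.round(3),o['ee_pos'],o['time_s'])
print(totool(R,np.array([.40,-.12,.26])-o['ee_pos']))
E
```

```text
time_s: 1.1
ee_pos: [0.3129, 0.0981, 0.2605]
eef_rot: [-1.571, -0.001, 0.381]
force: [1.1, 0.3, 0.2]
grip_width: 0.061
[[ 0.928  0.001 -0.371]
 [ 0.371  0.     0.928]
 [ 0.001 -1.    -0.   ]] [0.31291534 0.09805639 0.26052497] 1.1
[-1.000e-04  5.000e-04 -2.348e-01]
```

```bash
python3 -m handwheel '[{"fingers":0.3,"x":0,"y":0,"z":-0.03,"spin":0},{"fingers":0.3,"x":0,"y":0,"z":-0.07,"spin":0},{"fingers":0.3,"x":0,"y":0,"z":-0.11,"spin":0},{"fingers":0.3,"x":0,"y":0,"z":-0.15,"spin":0},{"fingers":0.3,"x":0,"y":0,"z":-0.19,"spin":0},{"fingers":0.3,"x":0,"y":0,"z":-0.22,"spin":0},{"fingers":0.3,"x":0,"y":0,"z":-0.235,"spin":0},{"fingers":0.3,"x":0,"y":0,"z":-0.235,"spin":0},{"fingers":0.3,"x":0,"y":0,"z":-0.235,"spin":0},{"fingers":0.3,"x":0,"y":0,"z":-0.235,"spin":0}]'
cat > w.py <<'E'
import sys
from h import *
from station import get_obs,cams
n=sys.argv[1];o=get_obs();c=cams.get_calibration("wrist");p,d=cams.camera("wrist")
cv2.imwrite(f"pics/{n}.png",p[:,:,::-1]);np.savez(n+".npz",p=p,d=d,ee=o['ee_pos'],rot=o['eef_rot'],**c)
V=c['view'];print("cam pos",(-V[:3,:3].T@V[:3,3]).round(3),"fwd",V[2,:3].round(3),o['ee_pos'],o['eef_rot'])
E
python3 w.py w1
```

```text
time_s: 2.1
ee_pos: [0.4007, -0.117, 0.2606]
eef_rot: [-1.571, -0.0, 0.385]
force: [0.8, -0.4, 0.6]
grip_width: 0.0611
cam pos [ 0.375 -0.054  0.42 ] fwd [ 0.088 -0.217 -0.972] [ 0.40066006 -0.11701849  0.26056056] [-1.57081994e+00 -1.72389510e-04  3.84977686e-01]
```

View pics/w1.png

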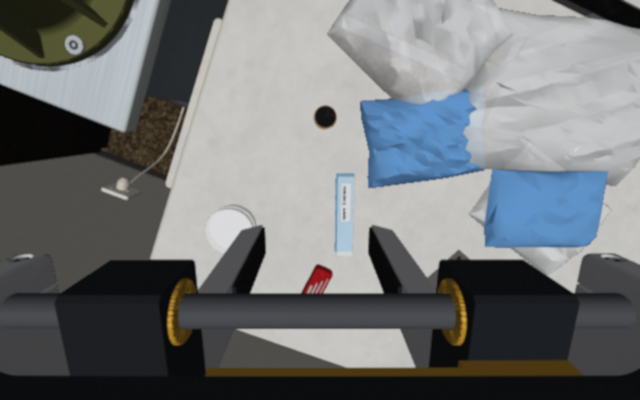

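The wrist view shows the whole case at (344,213), upright in the image between the fingers, with the hex keys at (318,280) just beyond its lower end.

```bash
cat > m.py <<'E'
import sys
from h import *
np.set_printoptions(precision=2,suppress=True)
n=sys.argv[1];x0,x1,y0,y1=map(int,sys.argv[2:6])
c=load(n+".npz");p=c['p'].astype(int);m=np.zeros(p.shape[:2],np.uint8)
m[y0:y1,x0:x1]=(p[...,2]-p[...,0]>18)[y0:y1,x0:x1]
m=cv2.morphologyEx(m,cv2.MORPH_CLOSE,np.ones((5,5)))
k,l,st,ce=cv2.connectedComponentsWithStats(m);i=1+st[1:,4].argmax();print("px",st[i])
ct=max(cv2.findContours((l==i).astype(np.uint8),0,1)[0],key=len)
for z in (.0,.021):
    w=onplane(c,ct.reshape(-1,2),z);r=cv2.minAreaRect((w[:,:2]*1000).astype(np.float32));print(z,r,cv2.boxPoints(r).ravel())
C=cloud(c);print("cloud mean of mask",C[l==i].mean(0)*1000, "lid z",np.median(C[y0:y1,x0-10:x0,2])*1000)
E
python3 m.py w1 325 362 168 262; python3 m.py top0 275 328 195 240
```

```text
px [ 335  173   19   79 1071]
0.0 ((454.7328186035156, -151.64138793945312), (24.32219886779785, 110.55713653564453), 22.836162567138672) [ 422.07 -105.42  464.98 -207.31  487.39 -197.87  444.49  -95.98]
0.021 ((450.7571105957031, -146.77752685546875), (23.106708526611328, 105.03229522705078), 22.836437225341797) [ 419.73 -102.86  460.49 -199.66  481.79 -190.69  441.02  -93.89]
cloud mean of mask [ 451.7  -150.47   17.87] lid z -0.726905897050349
px [280 207  42  24 336]
0.0 ((455.3933410644531, -150.8013458251953), (24.304405212402344, 108.256591796875), 21.734113693237305) [ 424.06 -105.02  464.15 -205.58  486.73 -196.58  446.64  -96.02]
0.021 ((455.4384460449219, -151.05105590820312), (23.75789451599121, 105.82238006591797), 21.734119415283203) [ 424.81 -106.3   464.   -204.6   486.07 -195.8   446.88  -97.5 ]
cloud mean of mask [ 457.03 -155.43   20.01] lid z 8.558389921950756
```

```bash
python3 -m handwheel '[{"fingers":0.3,"x":0.02,"y":0.02,"z":-0.01,"spin":0},{"fingers":0.3,"x":0.037,"y":0.055,"z":-0.02,"spin":0},{"fingers":0.3,"x":0.037,"y":0.095,"z":-0.02,"spin":0},{"fingers":0.3,"x":0.037,"y":0.13,"z":-0.02,"spin":0},{"fingers":0.3,"x":0.037,"y":0.165,"z":-0.02,"spin":0},{"fingers":0.3,"x":0.037,"y":0.195,"z":-0.02,"spin":0},{"fingers":0.3,"x":0.037,"y":0.215,"z":-0.02,"spin":0},{"fingers":0.3,"x":0.037,"y":0.228,"z":-0.02,"spin":0},{"fingers":0.3,"x":0.037,"y":0.237,"z":-0.02,"spin":0},{"fingers":0.3,"x":0.037,"y":0.237,"z":-0.02,"spin":0}]'
python3 -m handwheel '[{"fingers":-0.2,"x":0,"y":0,"z":0,"spin":0},{"fingers":-0.35,"x":0,"y":0,"z":0,"spin":0},{"fingers":-0.5,"x":0,"y":0,"z":0,"spin":0},{"fingers":-0.7,"x":0,"y":0,"z":0,"spin":0},{"fingers":-1,"x":0,"y":0,"z":0,"spin":0},{"fingers":-1,"x":0,"y":0,"z":0,"spin":0},{"fingers":-1,"x":0,"y":0,"z":0,"spin":0},{"fingers":-1,"x":0,"y":0,"z":0,"spin":0},{"fingers":-1,"x":0,"y":0,"z":0,"spin":0},{"fingers":-1,"x":0,"y":0,"z":0,"spin":0}]' 30; python3 w.py w2
```

```text
time_s: 3.15
ee_pos: [0.4423, -0.1221, 0.0229]
eef_rot: [-1.57, 0.001, 0.385]
force: [-0.9, 0.1, 0.0]
grip_width: 0.061
time_s: 4.15
ee_pos: [0.4428, -0.1228, 0.0236]
eef_rot: [-1.571, -0.0, 0.384]
force: [-1.2, 1.0, 6.5]
grip_width: 0.0238
cam pos [ 0.417 -0.06   0.183] fwd [ 0.088 -0.217 -0.972] [ 0.44279235 -0.12279869  0.02364372] [-1.57102694e+00 -1.79104844e-04  3.83875169e-01]
```

View pics/w2.png

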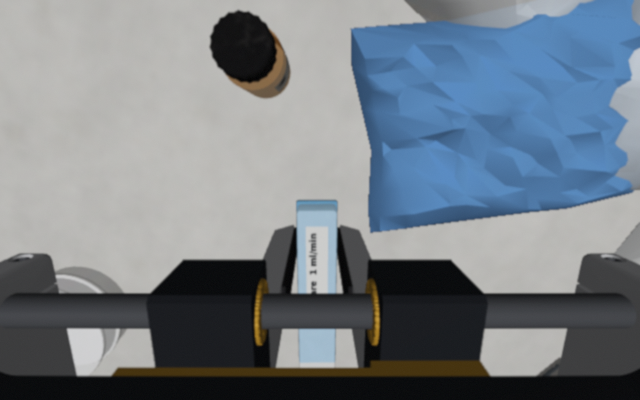

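The wrist view shows the case held between the fingers, with its rear end at (317,203). I will lift it and turn so that the wrist camera looks obliquely at the window.

```bash
python3 -m handwheel '[{"fingers":-1,"x":0,"y":-0.008,"z":0,"spin":0},{"fingers":-1,"x":0,"y":-0.025,"z":0,"spin":0},{"fingers":-1,"x":0,"y":-0.05,"z":0,"spin":0},{"fingers":-1,"x":-0.003,"y":-0.07,"z":-0.01,"spin":6},{"fingers":-1,"x":-0.008,"y":-0.085,"z":-0.022,"spin":13},{"fingers":-1,"x":-0.013,"y":-0.09,"z":-0.035,"spin":20},{"fingers":-1,"x":-0.018,"y":-0.09,"z":-0.048,"spin":28},{"fingers":-1,"x":-0.023,"y":-0.09,"z":-0.062,"spin":36},{"fingers":-1,"x":-0.023,"y":-0.09,"z":-0.062,"spin":42},{"fingers":-1,"x":-0.023,"y":-0.09,"z":-0.062,"spin":42}]' 30; python3 w.py w3
```

```text
time_s: 5.2
ee_pos: [0.4444, -0.1891, 0.1137]
eef_rot: [-1.571, 0.0, -0.351]
force: [0.5, 0.4, -0.7]
grip_width: 0.0237
cam pos [ 0.468 -0.126  0.273] fwd [-0.082 -0.22  -0.972] [ 0.44443052 -0.18906483  0.11365952] [-1.57077029e+00  1.41545789e-04 -3.51443807e-01]
```

View pics/w3.png

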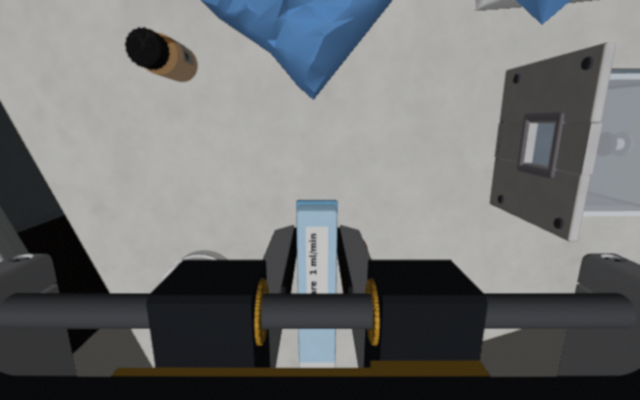

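The guard plate is fully visible, with corners at about (508,70), (607,43), (574,240) and (490,205), and the window at (541,143). I enlarge it and fit the plane.

```bash
python3 - <<'E'
from h import *
np.set_printoptions(precision=4,suppress=True)
c=load("w3.npz");C=cloud(c)
# plate plane from depth inside the front face, outside the window
m=np.zeros((400,640),np.uint8);cv2.fillPoly(m,[np.array([[512,78],[598,55],[570,225],[497,198]])],1)
cv2.rectangle(m,(516,105),(570,182),0,-1)
P=C[(m>0)&(c['d']>0)];a=P.mean(0);n=np.linalg.svd(P-a,full_matrices=False)[2][2];n*=np.sign(n[0])
r=(P-a)@n;print("plane",a,n,"yaw",np.degrees(np.arctan2(n[1],n[0])),"res",r.std())
np.savez("plane.npz",a=a,n=n)
im=cv2.resize(c['p'][100:185,505:580],None,fx=7,fy=7,interpolation=cv2.INTER_CUBIC)
cv2.imwrite("pics/win.png",im[:,:,::-1])
E
```

```text
plane [ 0.6048 -0.1854  0.0607] [ 0.9412 -0.3379  0.0034] yaw -19.75036079601801 res 0.0005903131042542606
```

View pics/win.png

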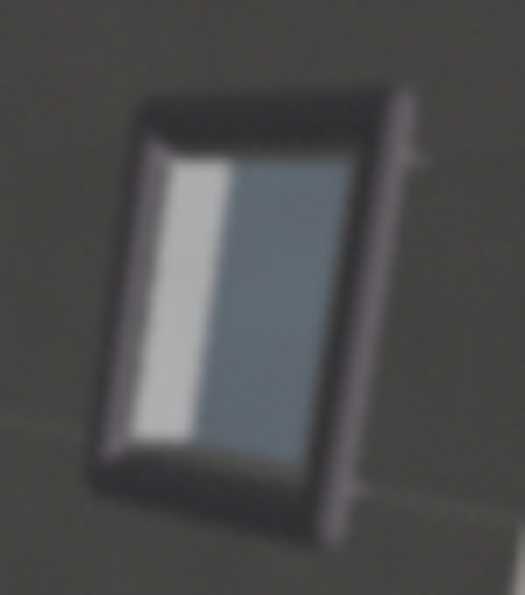

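```bash
cat > win.py <<'E'
from h import *
np.set_printoptions(precision=1,suppress=True)
c=load("w3.npz");q=np.load("plane.npz");a=q['a'];th=np.radians(-19.75)
u=np.array([np.cos(th),np.sin(th),0]);l=np.array([-u[1],u[0],0])
def hit(uv,off):
    n=cv2.undistortPoints(np.array(uv,float).reshape(-1,1,2),K(c),c['dist'])[:,0];V=c['view']
    r=np.c_[n,np.ones(len(n))]@V[:3,:3];o=-V[:3,:3].T@V[:3,3]
    X=o+r*(((a+off*u-o)@u)/(r@u))[:,None];return X
O=np.array([505,100])-.43
sets={"bead outer":(O+np.array([[143,100],[412,95],[338,545],[92,487]])/7,.0005),
"inner":(O+np.array([[165,157],[355,155],[303,465],[130,442]])/7,.003),
"plate":(np.array([[508,70],[607,43],[574,240],[490,205]]),0)}
print("cam y",((-c['view'][:3,:3].T@c['view'][:3,3])-a)@l*1000)
for k,(uv,off) in sets.items():
    X=hit(uv,off);print(k,"y",(X-a)@l*1000,"z",X[:,2]*1000,"mean y",((X-a)@l).mean()*1000,"z",X[:,2].mean()*1000)
print("a along u",a@u*1000,"a along l",a@l*1000)
# case in the hand, rear end corners at case top, z of case top = ee-0.0026
e=c['ee'];R=Rof({'eef_rot':c['rot']})
W=onplane(c,[[297,203],[337,203],[297,262],[337,262]],e[2]-.0026)
print("case in tool x,z mm",((W-e)@R)[:,[0,2]]*1000)
E
python3 win.py; python3 - <<'E'
E
```

```text
cam y 10.099801678830158
bead outer y [ 15.1  14.6 -24.8 -24.8] z [35.2 72.4 72.5 35.7] mean y -4.954161565997694 z 53.954707347160216
inner y [  9.4   9.6 -18.8 -19.8] z [36.2 63.2 63.  37.1] mean y -4.906840659711839 z 49.865104587199006
plate y [ 48.8  48.9 -57.3 -60.3] z [ 7.3 95.3 98.   5.3] mean y -4.97015244505202 z 51.473927889803555
a along u 631.8399386050825 a along l 29.826768941552597
case in tool x,z mm [[-10.3  26.7]
 [ 10.6  26.7]
 [-10.7  -6.5]
 [ 11.1  -6.5]]
```

Bead, rim and plate outline agree on the window axis to within 0.1 mm, and the reader's yaw is −19.75°. Now I turn and go to the pre-insert pose.

```bash
python3 -m handwheel '[{"fingers":-1,"x":0.002,"y":0,"z":0.004,"spin":-6},{"fingers":-1,"x":0.006,"y":0,"z":0.01,"spin":-14},{"fingers":-1,"x":0.01,"y":0,"z":0.016,"spin":-22},{"fingers":-1,"x":0.015,"y":0,"z":0.022,"spin":-30},{"fingers":-1,"x":0.02,"y":0,"z":0.028,"spin":-38},{"fingers":-1,"x":0.025,"y":0,"z":0.034,"spin":-46},{"fingers":-1,"x":0.029,"y":0,"z":0.04,"spin":-54},{"fingers":-1,"x":0.033,"y":0,"z":0.046,"spin":-62},{"fingers":-1,"x":0.036,"y":0,"z":0.051,"spin":-70},{"fingers":-1,"x":0.037,"y":0,"z":0.053,"spin":-78}]'
python3 -m handwheel '[{"fingers":-1,"x":0,"y":0.004,"z":0,"spin":-6},{"fingers":-1,"x":0,"y":0.012,"z":0,"spin":-11},{"fingers":-1,"x":0,"y":0.02,"z":0,"spin":-12.4},{"fingers":-1,"x":0,"y":0.028,"z":0,"spin":-12.4},{"fingers":-1,"x":0,"y":0.036,"z":0,"spin":-12.4},{"fingers":-1,"x":0,"y":0.042,"z":0,"spin":-12.4},{"fingers":-1,"x":0,"y":0.045,"z":0,"spin":-12.4},{"fingers":-1,"x":0,"y":0.045,"z":0,"spin":-12.4},{"fingers":-1,"x":0,"y":0.045,"z":0,"spin":-12.4},{"fingers":-1,"x":0,"y":0.045,"z":0,"spin":-12.4}]'
cat > st.py <<'E'
from h import *
from station import get_obs
np.set_printoptions(precision=2,suppress=True)
th=np.radians(-19.75);u=np.array([np.cos(th),np.sin(th),0]);l=np.array([-u[1],u[0],0])
o=get_obs();e=np.array(o['ee_pos'])*1000;R=Rof(o);f=np.array(o['force'])
print("t",o['time_s'],"mid x",e@u-634.8+30,"y",e@l-24.9,"z",e[2]-13.1-55,"yaw err deg",np.degrees(o['eef_rot'][2])-70.25,"rot",np.array(o['eef_rot']),"F u,l,z",f@u,f@l,f[2],"grip",o['grip_width'])
E
python3 st.py; python3 w.py w4; python3 - <<'E'
from station import cams;import cv2,numpy as np
p,_=cams.camera("scene");q=cv2.imread("pics/w4.png")[:,:,::-1]
a=cv2.resize(p[150:250,190:350],(800,500),interpolation=2)
cv2.imwrite("pics/s4.png",a[:,:,::-1])
E
```

```text
time_s: 6.25
ee_pos: [0.4978, -0.151, 0.1136]
eef_rot: [-1.571, -0.0, 1.023]
force: [0.5, -0.1, -0.2]
grip_width: 0.0237
time_s: 7.25
ee_pos: [0.4977, -0.1518, 0.0688]
eef_rot: [-1.571, 0.0, 1.229]
force: [-0.4, 0.8, -0.7]
grip_width: 0.0238
t 7.25 mid x -85.12277539859588 y 0.4293125817432575 z 0.6693217842874972 yaw err deg 0.13893479733215486 rot [-1.57  0.    1.23] F u,l,z -0.6196788212359657 0.6568071884887827 -0.7103390402929155 grip 0.02384121409371923
cam pos [ 0.434 -0.129  0.228] fwd [ 0.221 -0.078 -0.972] [ 0.49766694 -0.15176828  0.06876932] [-1.57136327e+00  2.84857066e-05  1.22851867e+00]
```

View pics/s4.png

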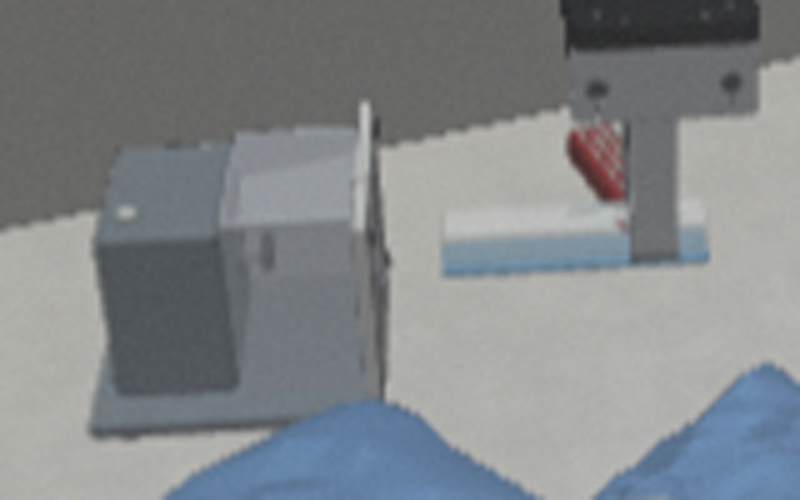

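View pics/w4.png

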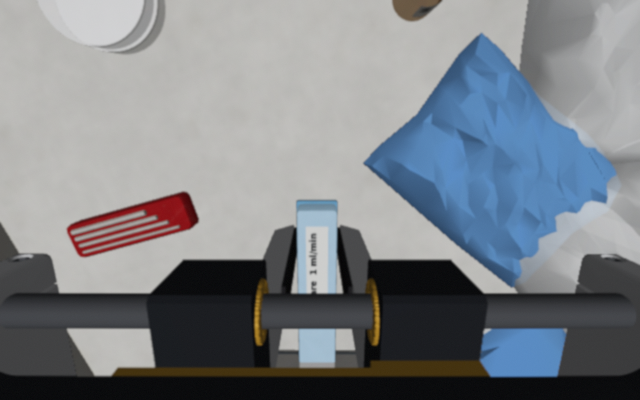

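The scene crop shows the case level in front of the plate, near-side bottom corners at about (443,275) and (708,260). I compare these with the predicted positions.

```bash
python3 - <<'E'
from h import *
np.set_printoptions(precision=1,suppress=True)
c=load("scene0.npz");th=np.radians(-19.75);u=np.array([np.cos(th),np.sin(th),0]);l=np.array([-u[1],u[0],0])
m=u*(.6348-.0851)+l*.0253+[0,0,.0557]
P=[m+s*.055*u+y*.012*l+[0,0,z*.0105] for s,y,z in((1,1,-1),(-1,1,-1),(1,1,1),(1,-1,1),(-1,-1,1))]
P+=[u*.6318+l*(.0249+.055)+[0,0,.095],u*.6318+l*(.0249+.055)]
print((proj(c,P)-[190,150]+.5)*5)
E
```

```text
[[444.5 273.2]
 [712.1 258.5]
 [441.4 228.6]
 [441.2 200. ]
 [705.9 185.8]
 [366.  221.9]
 [384.6 427.1]]
```

```bash
python3 -m handwheel '[{"fingers":-1,"x":-0.0004,"y":0.0003,"z":-0.005,"spin":0.1},{"fingers":-1,"x":-0.0004,"y":0.0003,"z":-0.012,"spin":0.1},{"fingers":-1,"x":-0.0004,"y":0.0003,"z":-0.018,"spin":0.1},{"fingers":-1,"x":-0.0004,"y":0.0003,"z":-0.022,"spin":0.1},{"fingers":-1,"x":-0.0004,"y":0.0003,"z":-0.026,"spin":0.1},{"fingers":-1,"x":-0.0004,"y":0.0003,"z":-0.03,"spin":0.1},{"fingers":-1,"x":-0.0004,"y":0.0003,"z":-0.033,"spin":0.1},{"fingers":-1,"x":-0.0004,"y":0.0003,"z":-0.036,"spin":0.1},{"fingers":-1,"x":-0.0004,"y":0.0003,"z":-0.038,"spin":0.1},{"fingers":-1,"x":-0.0004,"y":0.0003,"z":-0.038,"spin":0.1}]' >/dev/null; python3 st.py
```

```text
t 8.35 mid x -47.15787386476495 y 0.13219180143710574 z 0.048504331338683926 yaw err deg 0.0442422277403125 rot [-1.57  0.    1.23] F u,l,z 0.15938664960424154 -1.258115404921034 -0.5876130463151408 grip 0.02358135381045066
```

```bash
python3 -m handwheel '[{"fingers":-1,"x":0,"y":0,"z":-0.003,"spin":0},{"fingers":-1,"x":0,"y":0,"z":-0.006,"spin":0},{"fingers":-1,"x":0,"y":0,"z":-0.01,"spin":0},{"fingers":-1,"x":0,"y":0,"z":-0.014,"spin":0},{"fingers":-1,"x":0,"y":0,"z":-0.018,"spin":0},{"fingers":-1,"x":0,"y":0,"z":-0.021,"spin":0},{"fingers":-1,"x":0,"y":0,"z":-0.024,"spin":0},{"fingers":-1,"x":0,"y":0,"z":-0.026,"spin":0},{"fingers":-1,"x":0,"y":0,"z":-0.027,"spin":0},{"fingers":-1,"x":0,"y":0,"z":-0.027,"spin":0}]' >/dev/null; python3 st.py
```

```text
t 9.35 mid x -20.27962595291808 y 0.16331747484531078 z 0.0005782655638242318 yaw err deg 0.04576639866321841 rot [-1.57  0.    1.23] F u,l,z -0.441258517218964 -0.33571889275107575 0.13055309185532615 grip 0.02377557358378736
```

Lead end is 35 mm in with no side load. Now up to the plunger, in small steps.

```bash
python3 -m handwheel '[{"fingers":-1,"x":0,"y":0,"z":-0.001,"spin":0},{"fingers":-1,"x":0,"y":0,"z":-0.002,"spin":0},{"fingers":-1,"x":0,"y":0,"z":-0.003,"spin":0},{"fingers":-1,"x":0,"y":0,"z":-0.004,"spin":0},{"fingers":-1,"x":0,"y":0,"z":-0.005,"spin":0},{"fingers":-1,"x":0,"y":0,"z":-0.006,"spin":0},{"fingers":-1,"x":0,"y":0,"z":-0.007,"spin":0},{"fingers":-1,"x":0,"y":0,"z":-0.008,"spin":0},{"fingers":-1,"x":0,"y":0,"z":-0.008,"spin":0},{"fingers":-1,"x":0,"y":0,"z":-0.008,"spin":0}]' 40 >/dev/null; python3 st.py
python3 -m handwheel '[{"fingers":-1,"x":0,"y":0,"z":-0.001,"spin":0},{"fingers":-1,"x":0,"y":0,"z":-0.002,"spin":0},{"fingers":-1,"x":0,"y":0,"z":-0.003,"spin":0},{"fingers":-1,"x":0,"y":0,"z":-0.004,"spin":0},{"fingers":-1,"x":0,"y":0,"z":-0.005,"spin":0},{"fingers":-1,"x":0,"y":0,"z":-0.005,"spin":0},{"fingers":-1,"x":0,"y":0,"z":-0.005,"spin":0},{"fingers":-1,"x":0,"y":0,"z":-0.005,"spin":0},{"fingers":-1,"x":0,"y":0,"z":-0.005,"spin":0},{"fingers":-1,"x":0,"y":0,"z":-0.005,"spin":0}]' 40 >/dev/null; python3 st.py
```

```text
t 10.35 mid x -12.439265362733067 y 0.1995225036066941 z -0.03693175923564951 yaw err deg 0.045623648480798806 rot [-1.57 -0.    1.23] F u,l,z -2.909240965028983 0.2657036831286655 -0.4340317053631295 grip 0.023883830654378897
t 11.35 mid x -7.448380871658287 y 0.18849157651342452 z -0.055565235392400325 yaw err deg 0.04933286059065267 rot [-1.57  0.    1.23] F u,l,z -6.50166231987081 -0.44974084750958226 0.3440884035829082 grip 0.023879808777437884
```

```bash
python3 -m handwheel '[{"fingers":-1,"x":0,"y":0,"z":-0.0005,"spin":0},{"fingers":-1,"x":0,"y":0,"z":-0.001,"spin":0},{"fingers":-1,"x":0,"y":0,"z":-0.0015,"spin":0},{"fingers":-1,"x":0,"y":0,"z":-0.0015,"spin":0},{"fingers":-1,"x":0,"y":0,"z":-0.0015,"spin":0},{"fingers":-1,"x":0,"y":0,"z":-0.0015,"spin":0},{"fingers":-1,"x":0,"y":0,"z":-0.0015,"spin":0},{"fingers":-1,"x":0,"y":0,"z":-0.0015,"spin":0},{"fingers":-1,"x":0,"y":0,"z":-0.0015,"spin":0},{"fingers":-1,"x":0,"y":0,"z":-0.0015,"spin":0}]' 40 >/dev/null; python3 st.py
```

```text
t 12.35 mid x -6.023218741351911 y 0.1798184680016881 z -0.08105631609785036 yaw err deg 0.04544866167594819 rot [-1.57  0.    1.23] F u,l,z -6.6880723028785924 0.5509973284013776 0.26396411945172 grip 0.023699571719870024
```

```bash
python3 -m handwheel '[{"fingers":-1,"x":0,"y":0,"z":-0.0003,"spin":0},{"fingers":-1,"x":0,"y":0,"z":-0.0006,"spin":0},{"fingers":-1,"x":0,"y":0,"z":-0.0009,"spin":0},{"fingers":-1,"x":0,"y":0,"z":-0.0012,"spin":0},{"fingers":-1,"x":0,"y":0,"z":-0.0012,"spin":0},{"fingers":-1,"x":0,"y":0,"z":-0.0012,"spin":0},{"fingers":-1,"x":0,"y":0,"z":-0.0012,"spin":0},{"fingers":-1,"x":0,"y":0,"z":-0.0012,"spin":0},{"fingers":-1,"x":0,"y":0,"z":-0.0012,"spin":0},{"fingers":-1,"x":0,"y":0,"z":-0.0012,"spin":0}]' 40 >/dev/null; python3 st.py
```

```text
t 13.35 mid x -5.8474026684612 y 0.20289722022361545 z -0.4376580214792014 yaw err deg 0.04939875350920886 rot [-1.57 -0.    1.23] F u,l,z -13.513145397546916 0.4149683508122823 2.606498891199764 grip 0.02342475506792471
```

The hard stop is reached: force is up to 13.5 N while the travel stalls at the expected place. I hold for a second and check.

```bash
python3 -m handwheel '[{"fingers":-1,"x":0,"y":0,"z":0.0003,"spin":0},{"fingers":-1,"x":0,"y":0,"z":0.0003,"spin":0},{"fingers":-1,"x":0,"y":0,"z":0.0003,"spin":0},{"fingers":-1,"x":0,"y":0,"z":0.0003,"spin":0},{"fingers":-1,"x":0,"y":0,"z":0.0003,"spin":0},{"fingers":-1,"x":0,"y":0,"z":0.0003,"spin":0},{"fingers":-1,"x":0,"y":0,"z":0.0003,"spin":0},{"fingers":-1,"x":0,"y":0,"z":0.0003,"spin":0},{"fingers":-1,"x":0,"y":0,"z":0.0003,"spin":0},{"fingers":-1,"x":0,"y":0,"z":0.0003,"spin":0}]' 40 >/dev/null; python3 st.py; python3 w.py w5; python3 - <<'E'
from station import cams;import cv2,numpy as np
p,_=cams.camera("scene");a=cv2.resize(p[150:250,190:350],(640,400),interpolation=2)
w=cv2.imread("pics/w5.png")[190:290,220:420,::-1]
cv2.imwrite("pics/f.png",np.vstack([a,cv2.resize(w,(400,200)).copy() if 0 else np.hstack([cv2.resize(w,(400,200)),np.zeros((200,240,3),np.uint8)])])[:,:,::-1])
E
python3 st.py
```

```text
t 14.35 mid x -5.880426130765386 y 0.20038198827490916 z -0.3461374477207855 yaw err deg 0.045360006028886346 rot [-1.57 -0.    1.23] F u,l,z -11.270638357355628 -0.056756360349907935 2.046366214361155 grip 0.023883590432212026
cam pos [ 0.509 -0.156  0.228] fwd [ 0.218 -0.078 -0.973] [ 0.57217058 -0.17876106  0.06775386] [-1.56792865e+00 -2.48180998e-05  1.22688548e+00]
t 14.45 mid x -5.900595046849276 y 0.20605350231827657 z -0.3721024705350331 yaw err deg 0.04852466434152802 rot [-1.57  0.    1.23] F u,l,z -11.48396863624546 0.03557744927886608 1.9331615033526808 grip 0.0234130250873838
```

View pics/f.png

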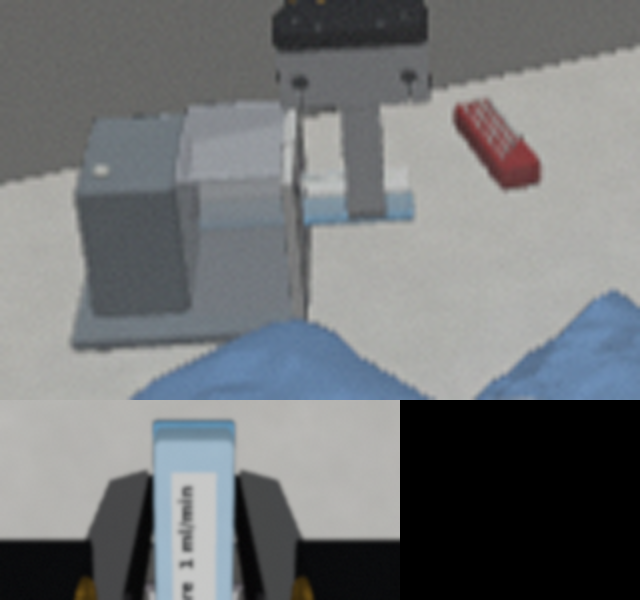

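The case is seen through the window and hood. Its rear end is still at wrist row 200, so it has not slipped in the jaws, and the readings are steady.

```bash
python3 -c "from station import workorder;print(workorder.hand_in())"
```

```text
the job is handed in; nothing more can be done
None
```

I gripped the case about 30 mm behind its middle and passed its front end level through the window. It now holds the plunger against its hard stop. I handed the job in at about 14.5 s of the 48 s allowed, still gripping at 40 N. The hand-in reported no verdict.

**Last checks:**

| Check | Reading |
|---|---|
| Case middle outside the window plane | about 5.9 mm |
| Sideways error | 0.2 mm |
| Height error | −0.4 mm |
| Direction error | under 0.1° |
| Push-back along the window axis | about 11.4 N, steady (spring alone gives 6 N) |

- **Accuracy:** these positions come from the arm's own pose and my estimate of the window. The distance outside the window is good to about 2 mm.
- **Hard stop:** the case stopped moving forward while the force rose to 13.5 N, so I eased off slightly before handing in.
- **Grip:** the case's rear end stayed at the same place in the wrist picture, so it had not slipped in the jaws.
- **Other things on the lid:** the moves kept clear of all three bystanders. I did not measure their positions again at the end.

**Disagreement:** at the start, the oblique scene view put the case about 17 mm away from where the top view had it. The close wrist view agreed with the top view, so I used those two.

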